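Load the top blank from the stack into the pin fixture

TASK

Draw the top blank off the stack in the open-ended holder, sliding it out endways without shifting the two blanks beneath it, then load it flat between the locating pins of the green fixture and swing the hook clamp square over its end, moving the hook out of the way first if it covers the seat. The pins leave room for fingers only beside the middle of the blank, so lay it down on the bench and take it again by its middle; do not drop it, and leave the bottle, tin, square and screwdriver where they are.

Things in the scene. Friction and masses are not known exactly. Their poses are not given: they have to be found in the camera images.
- rack: Blank holder screwed to the bench, left or right of the robot, fixture on the other side. Steel base 150 x 92 x 6 mm, feet to y = +-68 mm, 6 mm high; over its middle a green bridge 70 mm long (x) with both ends open: cheeks 4 mm thick, inner faces at y = +-40 mm, under the roof. Origin: centre of underside, on the bench; x: the way the blanks slide, within 0.25 rad of sideways (world y); z up.
- roof (a point): Centre of the top of the holder's roof, 58 mm above the bench. The roof is 70 (x) x 88 (y) x 4 mm; its underside is 12 mm above the top blank, which therefore cannot be lifted out, only slid out along the holder's x, either way.
- blank_top: Top blank, the one to load: aluminium plate 160 x 56 x 12 mm, dark drilled holes on its upper face, about 0.29 kg, both ends alike. Origin: centre of underside, 30 mm above the bench in the stack; x along its length, z up. About 45 mm of each end sticks out past the roof, where it can be pinched across its width from above, by its own 12 mm of thickness only. It takes 1 to 3 N to slide.
- blank_mid: Middle blank, the same plate, right under the top one (underside 18 mm above the bench); origin and axes alike. Must stay. Blanks lie up to 10 mm and 0.06 rad out of line with one another.
- blank_low: Bottom blank, the same plate, on the holder's base (underside 6 mm above the bench); origin and axes alike. Must stay.
- fixture: Green fixture base, bolted down, 240 x 116 x 20 mm. Origin: centre of its underside on the bench; x along its length, away from the robot (within 0.28 rad), towards the hook's post; z up.
- nest (a point): Centre of the seat on the fixture's top, 20 mm above the bench, 15 mm from the base's centre towards the robot; the blank's underside centre goes here, its length along this x, either end first. Eight pins, 12 mm thick, 21 mm tall (top 8 mm tapered to 5 mm), stand 3 mm clear all round: at x +-58, y +-37 mm and x +-89, y +-18 mm. Fingers fit beside the blank for x within +-35 mm.
- hook_pivot (a point): Upright axis of the hook clamp's post, 110 mm from the nest along its +x; this point is 42 mm above the bench. The post's nut and stud reach 67 mm above the bench.
- hook (a joint): Swivel angle of the hook clamp, rad: 0 = along the fixture's -x, square over the end of a seated blank; positive anticlockwise from above; stops at +-1.9; starts from -1.5 to 1.5. Arm 15 mm wide, reaching 56 mm from the post; its nose passes 2.5 mm over a seated blank. Turns stiffly, about 1 N at the handle, stays where left. A blank goes in past it only beyond about 1.15 either way.
- hook_handle (a point): Middle of the red upright handle pin on the hook's arm, 46 mm from the post's axis: 12 mm thick, 30 mm tall, from 52 to 82 mm above the bench (this point is at 70 mm). Push it or pinch it sideways to swing the hook.
- glue: Bystander: white glue bottle, 38 mm diameter, 85 mm tall, standing. Origin: centre of its underside.
- tin: Bystander: flat green tin, 87 (x) x 117 (y) x 23 mm. Origin: centre of its underside.
- square: Bystander: steel try square lying flat: dark stock 16 (x) x 80 (y) x 18 mm centred at x = -40 mm, blade 100 (x) x 22 (y) mm centred at x = +18, y = +29 mm, up to 11 mm high. Origin: on the bench amid these.
- screwdriver: Bystander: screwdriver lying along its x, 160 mm long, red handle 26 mm thick to -x. Origin: under the middle of its length.

How it is judged:
By the outcome, as a careful person would: the job done as asked, in the order asked, and still so for the second after the job is handed in, with the robot touching nothing.
It also fails if it takes over 72 s, if anything falls off the work surface, if the arm or the gripper's body presses on something with over 40 N, if the wrist force passes 120 N, or if a joint passes its speed limit or range.

ROBOT

A 6-joint arm with a two-finger parallel gripper is mounted at the origin on the work surface. World frame = base frame: x ahead of the robot, y to its left, z up, the work surface at z = 0. Lengths are in mm, angles in degrees, forces in N, time in s.
With the tool pointing down it reaches from about 300 to 850 mm from the base axis. Payload 4.2 kg.
Tool frame: the origin (TCP) lies midway between the tips of the shut fingers; the grasp point (between the pads) lies 19 mm behind it; z points along the fingers, y is the direction in which the jaws open and shut (so a half turn about z gives the same grasp; the last joint's range is limited). The gripper opens to 91 mm and grips with 3 to 60 N. Pads are 32 mm wide; open, the fingers measure 118 mm over their backs; the gripper's body (76 mm by 178 mm) begins 60 mm behind the grasp point.
Start: joints at [-1.146, 18.312, 89.639, -0, 72.044, -1.146], TCP at [575.016, 0, 213.976] pointing down, gripper open.
Joint ranges: [-177.97, 177.97], [-48.28, 115.42], [12.27, 149.76], [-77.06, 257.06], [2.81, 150.46], [-146.56, 146.56]. Speed limits (degrees/s): [147.25, 147.25, 180, 180, 180, 180].

INTERFACE

Orientations are given as [roll, pitch, yaw] about the fixed x, y, z axes, in that order (R = Rz(yaw) Ry(pitch) Rx(roll)).
In Python, from workcell import env gives the robot as it stands.
- The arm moves only by the shell command python3 -m jog 'ROWS' [FORCE]. ROWS is JSON, a list of rows, each an object of numbers: "dx", "dy", "dz": the shift along the world's x, y, z in m; "wx", "wy", "wz": the turn, a rotation vector about the world's x, y, z in rad; "grip": the gripper's target within -1 to 1 (shut at 1, half-way at 0, fully open at -1). In form: [{"dx": .., "dy": .., "dz": .., "wx": .., "wy": .., "wz": .., "grip": ..}, ...]. A call has 1 to 10 rows; each row shifts and turns the commanded pose from where the row before left it; what a row does not reach is not made up. A row lasts 1/10 s, in which the tool goes at most 50 mm and 8.59 degrees, less where a joint would pass 70% of its speed; a pose out of reach is approached as far as the arm can. A call with a gripper value outside its range is refused whole. The fingers move at their own pace and stop on an object; FORCE is the grip in N (left out, the last holds). Time passes only in rows, so rows that do not move let the fingers close. It gives the time, the measured TCP pose, the force and the opening at its end, in the units of the state.
- env.state(): the state, without advancing time (a new reading comes with each control period).
- env.grab_frame(name): name is "scene" or "side" or "wrist"; returns the picture (384x512x3 uint8, red, green, blue); there is no depth.
- env.get_calibration(name): a dict with "fx", "fy", "cx", "cy" (pixels), "R" (3x3) and "t" (3): a world point X has camera coordinates R X + t. Camera axes: x right, y down, z forward; pixel columns grow to the right and rows downward; lengths in mm; the calibration is good to about 2 mm. A picture is of the moment at which its call begins: read the wrist's pose just before it. get_calibration takes no time and is no camera call; for the wrist camera it gives the pose at the moment of the call.
- env.job_done(): hands the job in, once; it reports no verdict.
The state is a dict: "time_s": time; "qpos": joint angles; "qvel": joint speeds; "effort": joint torques, N m; "ee_pos": TCP position; "ee_rot": TCP orientation; "force": force on the tool from outside, world axes, zero at the start; "torque": the same for the moment, N m; "gripper_width": finger opening in mm.
Only numpy, scipy, OpenCV 4.12 (cv2) and the standard library are available. Lean on these libraries where they do the work, as an engineer would, in place of code of your own. Each camera call takes 0.05 s, during which the arm holds its last target. There are 200 camera calls.

## Working session

There is one attempt and no reset: what is moved stays moved. The work goes in short steps, Python scripts to look and compute and a shell command to move; the robot and the scene stay as the last step left them, time stands still between calls to the robot, and variables do not carry over. Pictures are saved under pics/ and viewed, about 8 in all and at most 12, crops included, and the job is handed in when it is done.

```bash
ls; mkdir -p pics
python3 - <<'E'
from workcell import env
import cv2,numpy as np
for n in ("scene","side"):
    im=env.grab_frame(n); cv2.imwrite(f"pics/{n}0.png",cv2.resize(im[:,:,::-1],(800,600),interpolation=cv2.INTER_CUBIC))
    c=env.get_calibration(n); print(n,c['fx'],c['cx'],c['cy'],np.round(-np.array(c['R']).T@c['t']),np.round(c['R'],2).tolist())
print(env.state())
E
```

```text
pics
scene 361.98867092425616 260.4821559917653 189.80838797853485 [1388. -106.  728.] [[0.12, 0.99, 0.01], [0.62, -0.07, -0.78], [-0.78, 0.1, -0.62]]
side 411.3651797709823 257.94626264989904 184.4747195106981 [ 217. -854.  912.] [[0.93, -0.35, 0.01], [-0.23, -0.62, -0.75], [0.27, 0.7, -0.66]]
{'time_s': 0.1, 'qpos': array([-1.14507968e+00,  1.83470230e+01,  8.96987163e+01,  1.01721853e-03,
        7.20434915e+01, -1.14627872e+00]), 'qvel': array([-0.04858224, -0.03178433, -0.16715159, -0.00765124, -0.01528651,
       -0.04380908]), 'effort': array([ 5.01049108e-04, -4.13330913e+01, -2.32510239e+01,  7.29743019e-02,
        4.21804120e-02, -4.88014211e-05]), 'ee_pos': array([5.74555480e+02, 2.37109592e-02, 2.13218667e+02]), 'ee_rot': array([-1.79910806e+02, -2.75204924e-03,  9.00008825e+01]), 'force': array([ 0.32664306, -0.15896781,  0.1182703 ]), 'torque': array([ 0.00271929, -0.03197899, -0.01121951]), 'gripper_width': 90.8686815888365}
```

View pics/scene0.png

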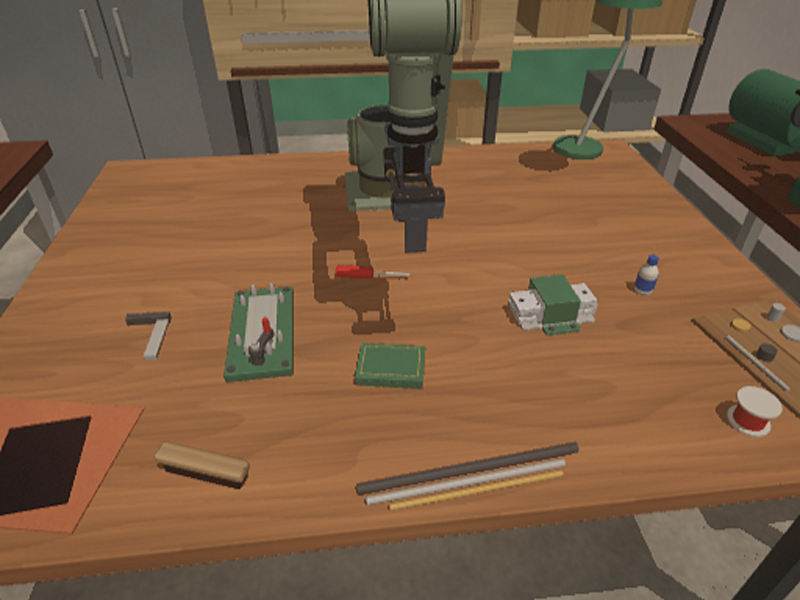

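View pics/side0.png

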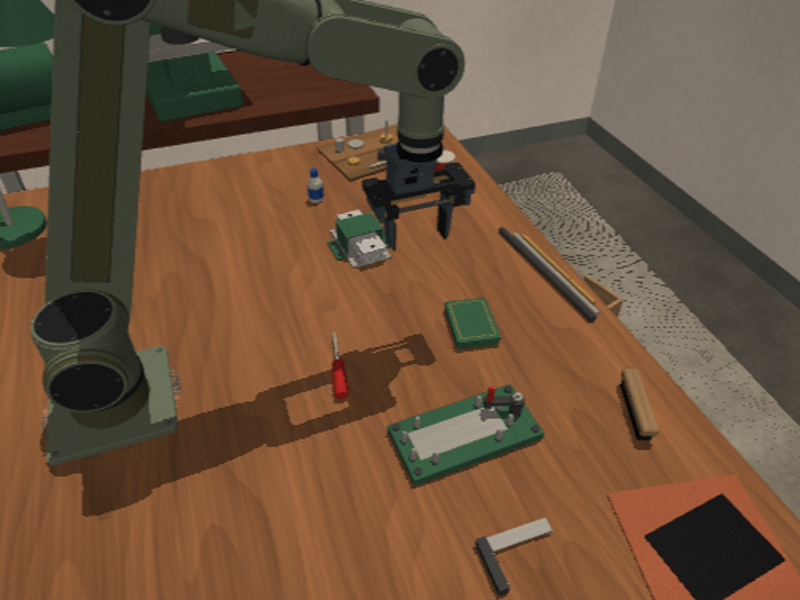

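The scene view shows the fixture at about (262,335) with the hook handle at (266,325). The holder is at (553,305), the bottle at (647,275), the tin at (390,365) and the screwdriver at (370,272). In the side view the fixture is at (465,435), the post at (516,398) and the holder at (360,238).

```bash
cat > h.py <<'E'
import numpy as np
from workcell import env
def ray(c,u,v,z):
    R=np.array(c['R']);t=np.array(c['t'])
    o=-R.T@t; d=R.T@np.array([(u-c['cx'])/c['fx'],(v-c['cy'])/c['fy'],1]); return o+d*(z-o[2])/d[2]
def proj(c,X):
    p=np.array(c['R'])@np.asarray(X,float)+np.array(c['t']); return np.array([c['fx']*p[0]/p[2]+c['cx'],c['fy']*p[1]/p[2]+c['cy']])
E
python3 - <<'E'
from h import *
k=512/800
for n,pts in {"scene":[("fixTL",234,291,20),("fixTR",293,288,20),("fixBL",226,376,20),("fixBR",293,374,20),("handle",267,320,82),("nut",262,338,67),
 ("roofTL",529,279,58),("roofTR",567,277,58),("roofBL",540,303+15,58),("roofBR",579,312,58),("tinc",390,362,23),("glue",645,290,0),("sd",372,273,10)],
 "side":[("fixL",389,434,20),("fixtop",507,388,20),("fixR",542,432,20),("fixbot",416,474,20),("handle",491,389,82),("nut",516,394,67),
 ("roof1",336,220,58),("roof2",375,211,58),("roof3",385,232,58),("roof4",345,238,58),("tinc",472,320,23)]}.items():
    c=env.get_calibration(n)
    for l,u,v,z in pts: print(n,l,np.round(ray(c,u*k,v*k,z)))
E
```

```text
scene fixTL [ 440. -342.   20.]
scene fixTR [ 444. -223.   20.]
scene fixBL [ 681. -327.   20.]
scene fixBR [ 689. -214.   20.]
scene handle [ 614. -254.   82.]
scene nut [ 643. -263.   67.]
scene roofTL [517. 249.  58.]
scene roofTR [519. 327.  58.]
scene roofBL [636. 235.  58.]
scene roofBR [628. 312.  58.]
scene tinc [682. -46.  23.]
scene glue [507. 514.   0.]
scene sd [395. -57.  10.]
side fixL [ 433. -249.   20.]
side fixtop [ 665. -229.   20.]
side fixR [ 675. -334.   20.]
side fixbot [ 447. -335.   20.]
side handle [ 607. -266.   82.]
side nut [ 649. -279.   67.]
side roof1 [510. 317.  58.]
side roof2 [605. 321.  58.]
side roof3 [599. 237.  58.]
side roof4 [509. 245.  58.]
side tinc [679. -53.  23.]
```

```bash
python3 -m jog '[{"dx":0.004,"dy":-0.033,"wz":0.146,"grip":-0.4},{"dx":0.004,"dy":-0.033,"wz":0.146,"grip":-0.4},{"dx":0.004,"dy":-0.033,"wz":0.146,"grip":-0.4},{"dx":0.004,"dy":-0.033,"wz":0.146,"grip":-0.4},{"dx":0.004,"dy":-0.033,"wz":0.146,"grip":-0.4},{"dx":0.004,"dy":-0.033,"wz":0.146,"grip":-0.4},{"dx":0.004,"dy":-0.033,"wz":0.146,"grip":-0.4},{"dx":0.004,"dy":-0.033,"wz":0.146,"grip":-0.4},{},{}]' 20
python3 - <<'E'
from h import *
import cv2
c=env.get_calibration("wrist"); im=env.grab_frame("wrist"); cv2.imwrite("pics/w1.png",cv2.resize(im[:,:,::-1],(800,600),interpolation=cv2.INTER_CUBIC))
import pickle; pickle.dump(c,open("w1.pkl","wb"))
print(c['fx'],np.round(-np.array(c['R']).T@c['t']),np.round(c['R'],2).tolist())
E
```

```text
281.407358981167 [574.  76. 384.] [[1.0, 0.0, -0.0], [0.0, -0.96, 0.26], [-0.0, -0.26, -0.96]]invalid input
```

View pics/w1.png

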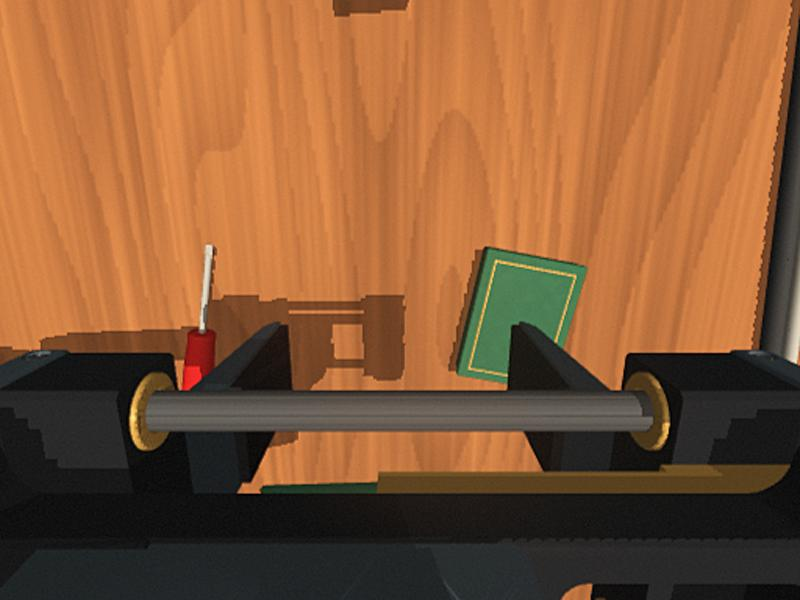

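The jog was refused, probably because of the empty rows. The wrist view at the start pose shows only the tin at (525,315) and the screwdriver at (203,320). I'll resend the move with full rows.

```bash
python3 -m jog '[{"dx":0.004,"dy":-0.033,"wz":0.146,"grip":-0.4},{"dx":0.004,"dy":-0.033,"wz":0.146,"grip":-0.4},{"dx":0.004,"dy":-0.033,"wz":0.146,"grip":-0.4},{"dx":0.004,"dy":-0.033,"wz":0.146,"grip":-0.4},{"dx":0.004,"dy":-0.033,"wz":0.146,"grip":-0.4},{"dx":0.004,"dy":-0.033,"wz":0.146,"grip":-0.4},{"dx":0.004,"dy":-0.033,"wz":0.146,"grip":-0.4},{"dx":0.004,"dy":-0.033,"wz":0.146,"grip":-0.4},{"dx":0,"grip":-0.4},{"dx":0,"grip":-0.4}]' 20
python3 - <<'E'
from h import *
import cv2
c=env.get_calibration("wrist"); im=env.grab_frame("wrist"); cv2.imwrite("pics/w1.png",cv2.resize(im[:,:,::-1],(800,600),interpolation=cv2.INTER_CUBIC))
import pickle; pickle.dump(c,open("w1.pkl","wb"))
E
```

```text
invalid input
```

View pics/w1.png

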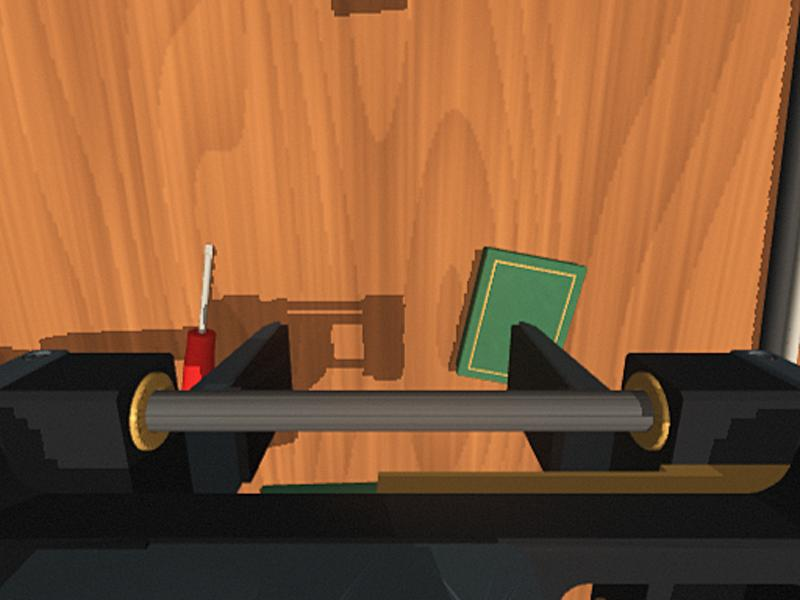

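Still refused, so each row probably needs all seven keys.

```bash
python3 -m jog '[{"dx":0.004,"dy":-0.033,"dz":0,"wx":0,"wy":0,"wz":0.146,"grip":-0.4},{"dx":0.004,"dy":-0.033,"dz":0,"wx":0,"wy":0,"wz":0.146,"grip":-0.4},{"dx":0.004,"dy":-0.033,"dz":0,"wx":0,"wy":0,"wz":0.146,"grip":-0.4},{"dx":0.004,"dy":-0.033,"dz":0,"wx":0,"wy":0,"wz":0.146,"grip":-0.4},{"dx":0.004,"dy":-0.033,"dz":0,"wx":0,"wy":0,"wz":0.146,"grip":-0.4},{"dx":0.004,"dy":-0.033,"dz":0,"wx":0,"wy":0,"wz":0.146,"grip":-0.4},{"dx":0.004,"dy":-0.033,"dz":0,"wx":0,"wy":0,"wz":0.146,"grip":-0.4},{"dx":0.004,"dy":-0.033,"dz":0,"wx":0,"wy":0,"wz":0.146,"grip":-0.4},{"dx":0,"dy":0,"dz":0,"wx":0,"wy":0,"wz":0,"grip":-0.4},{"dx":0,"dy":0,"dz":0,"wx":0,"wy":0,"wz":0,"grip":-0.4}]' 20
python3 - <<'E'
from h import *
import cv2
c=env.get_calibration("wrist"); im=env.grab_frame("wrist"); cv2.imwrite("pics/w1.png",cv2.resize(im[:,:,::-1],(800,600),interpolation=cv2.INTER_CUBIC))
import pickle; pickle.dump(c,open("w1.pkl","wb"))
print(env.state()['ee_pos'],env.state()['ee_rot'])
E
```

```text
time_s: 1.2
ee_pos: [606.7, -264.3, 213.3]
ee_rot: [180.0, -0.1, 156.8]
force: [0.3, 0.3, -0.0]
gripper_width: 64.1
[ 606.75308633 -263.52157221  213.55038339] [ 1.79958480e+02 -6.66731525e-02  1.56841098e+02]
```

View pics/w1.png

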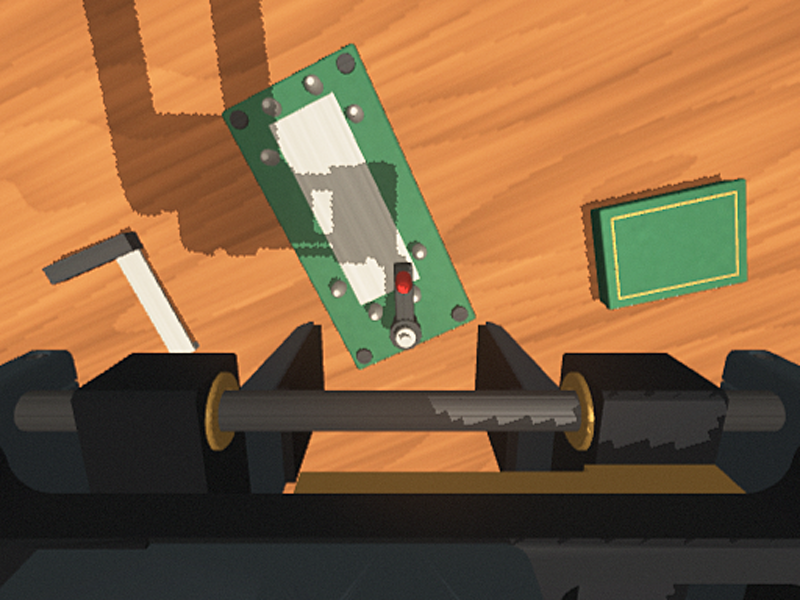

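Wrist view: the fixture is fully visible, with the pins at (312,82), (269,103), (354,112), (268,156), (419,251), (337,287) and (375,311). The handle top is at (403,277) and the nut at (405,331). The hook covers the seat's end, so it has to swing out first.

Run:
```python
from h import *
import pickle
from scipy.optimize import least_squares
c=pickle.load(open("w1.pkl","rb"));k=.64
P=[(-89,18,312,82),(-89,-18,269,103),(-58,37,354,112),(-58,-37,268,156),(58,37,419,251),(58,-37,337,287),(89,-18,375,311)]
C=[(-105,-58,222,113),(-105,58,353,44),(135,58,475,318),(135,-58,360,368)]
def loc(p,x,y,z): a=p[2]; return [p[0]+np.cos(a)*x-np.sin(a)*y,p[1]+np.sin(a)*x+np.cos(a)*y,z]
f=lambda p:np.ravel([proj(c,loc(p,x,y,z))/k-[u,v] for L,z in((P,41),(C,20)) for x,y,u,v in L])
s=least_squares(f,[545,-278,0]);print("nest",s.x,np.round(s.fun,1))
p=s.x; piv=np.array(loc(p,110,0,42)); print("piv",piv)
h=ray(c,403*k,277*k,82);n=ray(c,405*k,331*k,67);print("handle",h,"nut",n)
d=h-piv; th=np.arctan2(-d[1],-d[0])-p[2]; print("hook deg",np.degrees(th),np.hypot(*d[:2]),"yaw",np.degrees(p[2]))
```

```text
nest [ 5.41349230e+02 -2.78959108e+02  3.44047646e-02] [-0.6 -2.3 -1.7 -0.1  0.8 -2.1 -2.2 -0.5  2.   2.5  0.4  5.2  0.5  4.8
 -2.5 -2.1  1.3 -4.8  3.4  0.7 -0.9  3. ]
piv [ 651.28413323 -275.17533089   42.        ]
handle [ 601.3151145  -257.24837531   82.        ] nut [ 643.85449356 -273.54720882   67.        ]
hook deg -21.70727534939507 53.087461507308326 yaw 1.9712478063253729
```

Run:
```python
from h import *
import pickle,cv2
c=pickle.load(open("w1.pkl","rb"));k=.64
for z in(82,):print("handle",ray(c,404*k,287*k,z))
n=ray(c,405*k,340*k,67);print("nut",n)
im=cv2.imread("pics/w1.png");cv2.imwrite("pics/w1c.png",cv2.resize(im[230:380,320:500],None,fx=4,fy=4,interpolation=cv2.INTER_CUBIC))
```

```text
handle [ 608.25382909 -259.43558027   82.        ]
nut [ 650.58275834 -276.40403409   67.        ]
```

View pics/w1c.png

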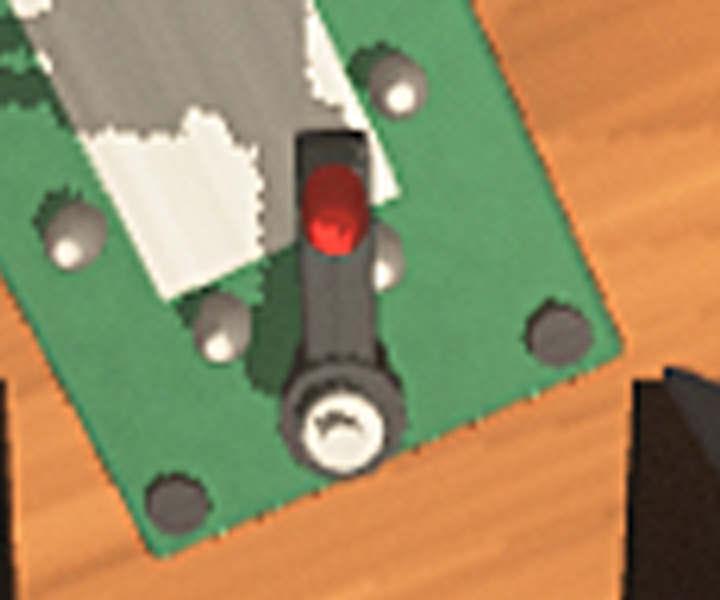

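Crop: the handle top is at about (403.5,287) and the stud at (405.5,337), which gives a handle radius of 46 mm (as specified) and a hook angle of about -23°. Next I'll descend, pinch the handle and swing it by -65°.

```bash
python3 -m jog '[{"dx":0.001,"dy":0.004,"dz":-0.04,"wx":0,"wy":0,"wz":0,"grip":-0.4},{"dx":0,"dy":0,"dz":-0.04,"wx":0,"wy":0,"wz":0,"grip":-0.4},{"dx":0,"dy":0,"dz":-0.04,"wx":0,"wy":0,"wz":0,"grip":-0.4},{"dx":0,"dy":0,"dz":-0.033,"wx":0,"wy":0,"wz":0,"grip":-0.4},{"dx":0,"dy":0,"dz":0,"wx":0,"wy":0,"wz":0,"grip":1},{"dx":0,"dy":0,"dz":0,"wx":0,"wy":0,"wz":0,"grip":1},{"dx":0,"dy":0,"dz":0,"wx":0,"wy":0,"wz":0,"grip":1},{"dx":0,"dy":0,"dz":0,"wx":0,"wy":0,"wz":0,"grip":1},{"dx":0,"dy":0,"dz":0,"wx":0,"wy":0,"wz":0,"grip":1}]' 10
python3 - <<'E'
import numpy as np
a=np.radians(np.linspace(158.8,93.8,11));p=.046*np.c_[np.cos(a),np.sin(a)];print(np.round(np.diff(p,axis=0),4).tolist(),np.diff(a)[0])
E
```

```text
time_s: 2.15
ee_pos: [608.9, -260.3, 62.8]
ee_rot: [180.0, 0.2, 156.9]
force: [0.2, -0.0, 0.6]
gripper_width: 26.9
[[0.0022, 0.0047], [0.0027, 0.0045], [0.0032, 0.0041], [0.0036, 0.0038], [0.004, 0.0033], [0.0044, 0.0028], [0.0047, 0.0023], [0.0049, 0.0018], [0.0051, 0.0012], [0.0052, 0.0006]] -0.11344640137963147
```

```bash
python3 -m jog '[{"dx":0,"dy":0,"dz":0,"wx":0,"wy":0,"wz":0,"grip":1},{"dx":0,"dy":0,"dz":0,"wx":0,"wy":0,"wz":0,"grip":1},{"dx":0,"dy":0,"dz":0,"wx":0,"wy":0,"wz":0,"grip":1},{"dx":0,"dy":0,"dz":0,"wx":0,"wy":0,"wz":0,"grip":1}]' 10
python3 -m jog '[{"dx":0.0022,"dy":0.0047,"dz":0,"wx":0,"wy":0,"wz":-0.113,"grip":1},{"dx":0.0027,"dy":0.0045,"dz":0,"wx":0,"wy":0,"wz":-0.113,"grip":1},{"dx":0.0032,"dy":0.0041,"dz":0,"wx":0,"wy":0,"wz":-0.113,"grip":1},{"dx":0.0036,"dy":0.0038,"dz":0,"wx":0,"wy":0,"wz":-0.113,"grip":1},{"dx":0.004,"dy":0.0033,"dz":0,"wx":0,"wy":0,"wz":-0.113,"grip":1},{"dx":0.0044,"dy":0.0028,"dz":0,"wx":0,"wy":0,"wz":-0.113,"grip":1},{"dx":0.0047,"dy":0.0023,"dz":0,"wx":0,"wy":0,"wz":-0.113,"grip":1},{"dx":0.0049,"dy":0.0018,"dz":0,"wx":0,"wy":0,"wz":-0.113,"grip":1},{"dx":0.0051,"dy":0.0012,"dz":0,"wx":0,"wy":0,"wz":-0.113,"grip":1},{"dx":0.0052,"dy":0.0006,"dz":0,"wx":0,"wy":0,"wz":-0.113,"grip":1}]'
python3 -m jog '[{"dx":0,"dy":0,"dz":0,"wx":0,"wy":0,"wz":0,"grip":1},{"dx":0,"dy":0,"dz":0,"wx":0,"wy":0,"wz":0,"grip":-0.4},{"dx":0,"dy":0,"dz":0,"wx":0,"wy":0,"wz":0,"grip":-0.4},{"dx":0,"dy":0,"dz":0,"wx":0,"wy":0,"wz":0,"grip":-0.4},{"dx":0,"dy":0,"dz":0.03,"wx":0,"wy":0,"wz":0,"grip":-0.4},{"dx":0,"dy":0,"dz":0.04,"wx":0,"wy":0,"wz":0,"grip":-1},{"dx":0,"dy":0,"dz":0.04,"wx":0,"wy":0,"wz":0,"grip":-1},{"dx":0,"dy":0,"dz":0.05,"wx":0,"wy":0,"wz":0,"grip":-1}]'
python3 -c "
from workcell import env;print(env.state()['qpos'])"
```

```text
time_s: 2.55
ee_pos: [608.1, -260.3, 61.5]
ee_rot: [-180.0, 0.0, 156.9]
force: [-0.7, -0.3, 3.2]
gripper_width: 11.4
time_s: 3.55
ee_pos: [648.5, -231.4, 61.5]
ee_rot: [179.9, 0.1, 91.9]
force: [0.1, -1.3, 2.9]
gripper_width: 11.3
time_s: 4.35
ee_pos: [646.8, -230.4, 220.6]
ee_rot: [-179.8, -0.1, 92.2]
force: [0.9, -0.4, -0.2]
gripper_width: 64.7
[-2.05729624e+01  2.85899532e+01  7.23183503e+01  1.16944918e-02
  7.93354967e+01 -2.27935572e+01]
```

```bash
python3 -m jog '[{"dx":-0.009,"dy":0.042,"dz":0,"wx":0,"wy":0,"wz":0,"grip":-1},{"dx":-0.009,"dy":0.042,"dz":0,"wx":0,"wy":0,"wz":0,"grip":-1},{"dx":-0.009,"dy":0.042,"dz":0,"wx":0,"wy":0,"wz":0,"grip":-1},{"dx":-0.009,"dy":0.042,"dz":0,"wx":0,"wy":0,"wz":0,"grip":-1},{"dx":-0.009,"dy":0.042,"dz":0,"wx":0,"wy":0,"wz":0,"grip":-1},{"dx":-0.009,"dy":0.042,"dz":0,"wx":0,"wy":0,"wz":0,"grip":-1},{"dx":-0.009,"dy":0.042,"dz":0,"wx":0,"wy":0,"wz":0,"grip":-1},{"dx":-0.009,"dy":0.042,"dz":0,"wx":0,"wy":0,"wz":0,"grip":-1},{"dx":-0.009,"dy":0.042,"dz":0,"wx":0,"wy":0,"wz":0,"grip":-1},{"dx":-0.009,"dy":0.042,"dz":0,"wx":0,"wy":0,"wz":0,"grip":-1}]'
python3 -m jog '[{"dx":0,"dy":0,"dz":0,"wx":0,"wy":0,"wz":0,"grip":-1},{"dx":0,"dy":0,"dz":0,"wx":0,"wy":0,"wz":0,"grip":-1}]'
python3 - <<'E'
from h import *
import cv2
c=env.get_calibration("wrist"); im=env.grab_frame("wrist"); cv2.imwrite("pics/w2.png",cv2.resize(im[:,:,::-1],(800,600),interpolation=cv2.INTER_CUBIC))
import pickle; pickle.dump(c,open("w2.pkl","wb"))
E
```

```text
time_s: 5.35
ee_pos: [557.0, 190.6, 220.8]
ee_rot: [-180.0, 0.0, 92.2]
force: [0.7, -0.3, -0.2]
gripper_width: 91.2
time_s: 5.55
ee_pos: [557.4, 189.7, 220.7]
ee_rot: [-180.0, 0.0, 92.3]
force: [-0.8, -0.6, -0.8]
gripper_width: 91.8
```

View pics/w2.png

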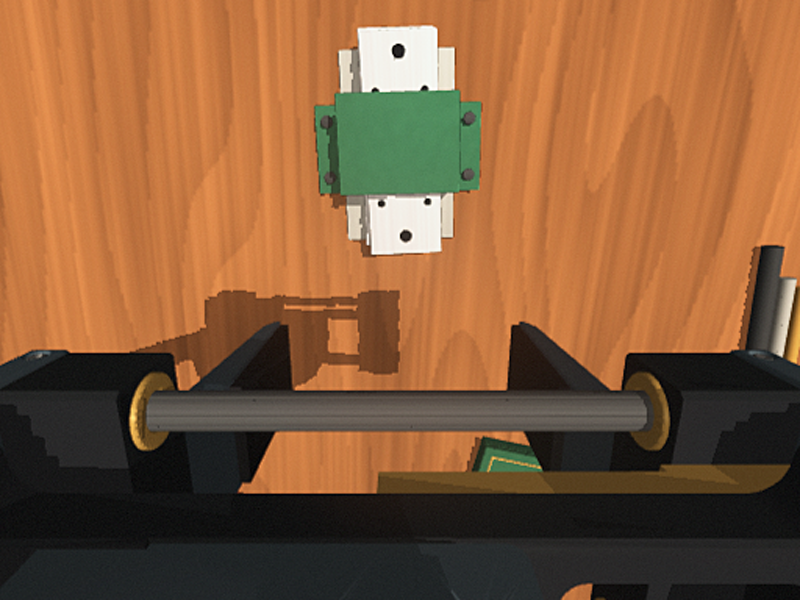

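Wrist view over the holder: the top blank's near end has corners at about (372,255) and (441,252) with its hole at (405.5,236). The far end is at (358,28) and (437,27) with its hole at (398,50), and the roof spans (337–461, 91–194).

Run:
```python
from h import *
import pickle
c=pickle.load(open("w2.pkl","rb"));k=.64
for n,u,v,z in[("nl",372,255,42),("nr",441,252,42),("fl",358,28,42),("fr",437,27,42),("hn",405.5,236,42),("hf",398,50,42),("r1",337,93,58),("r2",459,91,58),("r3",341,194,58),("r4",461,190,58)]:print(n,ray(c,u*k,v*k,z))
a=ray(c,405.5*k,236*k,42);b=ray(c,398*k,50*k,42);d=b-a;print(np.degrees(np.arctan2(d[1],d[0])),(a+b)/2)
print(env.state()['ee_pos'],env.state()['ee_rot'])
```

```text
nl [534.8127106  204.36507258  42.        ]
nr [589.95836267 209.0524665   42.        ]
fl [520.92458504 365.66945238  42.        ]
fr [576.55822488 368.58071821  42.        ]
hn [560.9800143  220.67187383  42.        ]
hf [549.67701638 352.89297419  42.        ]
r1 [508.46904313 320.22804308  58.        ]
r2 [593.34634986 324.99352409  58.        ]
r3 [511.68822985 251.71039647  58.        ]
r4 [599.97357927 258.20157939  58.        ]
94.88608410158373 [555.32851534 286.78242401  42.        ]
[557.77107644 188.78919127 220.72736307] [-1.79974878e+02  4.02173159e-02  9.22320979e+01]
```

```bash
python3 -m jog '[{"dx":0.003,"dy":0.037,"dz":-0.03,"wx":0,"wy":0,"wz":0.045,"grip":-1},{"dx":0,"dy":0,"dz":-0.04,"wx":0,"wy":0,"wz":0,"grip":-1},{"dx":0,"dy":0,"dz":-0.04,"wx":0,"wy":0,"wz":0,"grip":-1},{"dx":0,"dy":0,"dz":-0.04,"wx":0,"wy":0,"wz":0,"grip":-1},{"dx":0,"dy":0,"dz":-0.035,"wx":0,"wy":0,"wz":0,"grip":-1},{"dx":0,"dy":0,"dz":0,"wx":0,"wy":0,"wz":0,"grip":-1},{"dx":0,"dy":0,"dz":0,"wx":0,"wy":0,"wz":0,"grip":-1}]' 40
python3 - <<'E'
from h import *
import cv2
print(env.state()['ee_pos'],env.state()['ee_rot'])
c=env.get_calibration("side"); im=env.grab_frame("side"); cv2.imwrite("pics/s1.png",cv2.resize(im[110:190,180:300,::-1],None,fx=6,fy=6,interpolation=cv2.INTER_CUBIC))
E
```

```text
time_s: 6.3
ee_pos: [561.7, 225.0, 36.3]
ee_rot: [-180.0, 0.0, 94.7]
force: [-0.3, 0.3, 0.6]
gripper_width: 91.5
[561.65906239 225.03492111  36.29946522] [-1.79988991e+02  1.33137943e-02  9.46686323e+01]
```

View pics/s1.png

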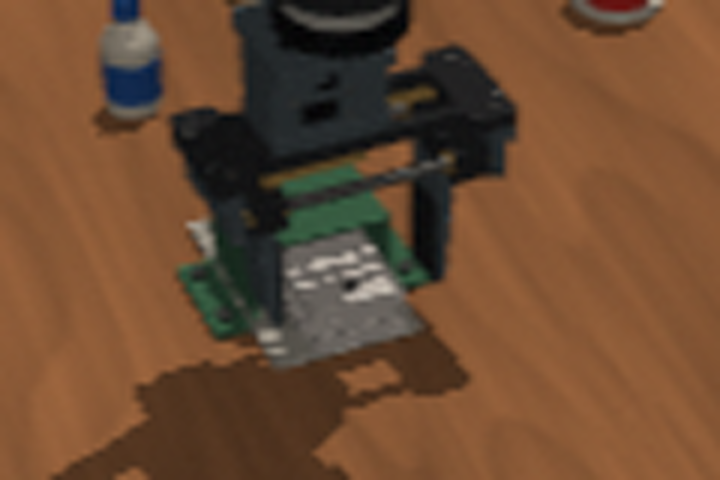

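The side crop shows the fingers astride the near end, clear of the roof. Next: down 4 mm, pinch, and lift about 3 mm.

```bash
python3 -m jog '[{"dx":0,"dy":0,"dz":-0.004,"wx":0,"wy":0,"wz":0,"grip":-1},{"dx":0,"dy":0,"dz":0,"wx":0,"wy":0,"wz":0,"grip":1},{"dx":0,"dy":0,"dz":0,"wx":0,"wy":0,"wz":0,"grip":1},{"dx":0,"dy":0,"dz":0,"wx":0,"wy":0,"wz":0,"grip":1},{"dx":0,"dy":0,"dz":0,"wx":0,"wy":0,"wz":0,"grip":1},{"dx":0,"dy":0,"dz":0,"wx":0,"wy":0,"wz":0,"grip":1},{"dx":0,"dy":0,"dz":0,"wx":0,"wy":0,"wz":0,"grip":1},{"dx":0,"dy":0,"dz":0,"wx":0,"wy":0,"wz":0,"grip":1},{"dx":0,"dy":0,"dz":0,"wx":0,"wy":0,"wz":0,"grip":1},{"dx":0,"dy":0,"dz":0,"wx":0,"wy":0,"wz":0,"grip":1}]' 45
python3 -m jog '[{"dx":0,"dy":0,"dz":0,"wx":0,"wy":0,"wz":0,"grip":1},{"dx":0,"dy":0,"dz":0.001,"wx":0,"wy":0,"wz":0,"grip":1},{"dx":0,"dy":0,"dz":0.001,"wx":0,"wy":0,"wz":0,"grip":1},{"dx":0,"dy":0,"dz":0.001,"wx":0,"wy":0,"wz":0,"grip":1},{"dx":0,"dy":0,"dz":0.001,"wx":0,"wy":0,"wz":0,"grip":1},{"dx":0,"dy":0,"dz":0,"wx":0,"wy":0,"wz":0,"grip":1}]' 45
python3 -c "
from workcell import env;s=env.state();print(s['torque'],s['force'])"
```

```text
time_s: 7.35
ee_pos: [560.9, 226.1, 32.2]
ee_rot: [-180.0, -0.0, 94.8]
force: [-1.6, -0.3, 2.7]
gripper_width: 55.7
time_s: 7.95
ee_pos: [561.1, 226.0, 35.9]
ee_rot: [180.0, 0.0, 94.8]
force: [0.4, -0.3, -2.7]
gripper_width: 55.8
[-0.16442731 -0.01639468 -0.02780404] [ 0.3860296  -0.27219872 -2.68881766]
```

```bash
python3 -m jog '[{"dx":0.001,"dy":-0.01,"dz":0,"wx":0,"wy":0,"wz":0,"grip":1},{"dx":0.001,"dy":-0.015,"dz":0,"wx":0,"wy":0,"wz":0,"grip":1},{"dx":0.0015,"dy":-0.018,"dz":0,"wx":0,"wy":0,"wz":0,"grip":1},{"dx":0.0015,"dy":-0.018,"dz":0,"wx":0,"wy":0,"wz":0,"grip":1},{"dx":0.0015,"dy":-0.018,"dz":0,"wx":0,"wy":0,"wz":0,"grip":1},{"dx":0.0015,"dy":-0.018,"dz":0,"wx":0,"wy":0,"wz":0,"grip":1},{"dx":0.0015,"dy":-0.018,"dz":0,"wx":0,"wy":0,"wz":0,"grip":1},{"dx":0.0015,"dy":-0.018,"dz":0,"wx":0,"wy":0,"wz":0,"grip":1},{"dx":0.0015,"dy":-0.018,"dz":0,"wx":0,"wy":0,"wz":0,"grip":1},{"dx":0.0015,"dy":-0.018,"dz":0,"wx":0,"wy":0,"wz":0,"grip":1}]' 45
python3 -m jog '[{"dx":0.001,"dy":-0.01,"dz":0,"wx":0,"wy":0,"wz":0,"grip":1},{"dx":0,"dy":0,"dz":0,"wx":0,"wy":0,"wz":0,"grip":1}]' 45
python3 - <<'E'
from h import *
import cv2
s=env.state();print(s['torque'],s['force'])
im=env.grab_frame("side"); cv2.imwrite("pics/s2.png",cv2.resize(im[90:250,170:340,::-1],None,fx=3.5,fy=3.5,interpolation=cv2.INTER_CUBIC))
E
```

```text
time_s: 8.95
ee_pos: [574.9, 54.7, 36.1]
ee_rot: [180.0, 0.0, 94.7]
force: [0.8, -0.8, -4.2]
gripper_width: 55.7
time_s: 9.15
ee_pos: [576.1, 45.1, 36.1]
ee_rot: [180.0, 0.0, 94.6]
force: [-0.2, 0.4, -2.2]
gripper_width: 55.2
[-0.14418598  0.03221444  0.00944267] [-0.18214968  0.39195257 -2.23030044]
```

View pics/s2.png

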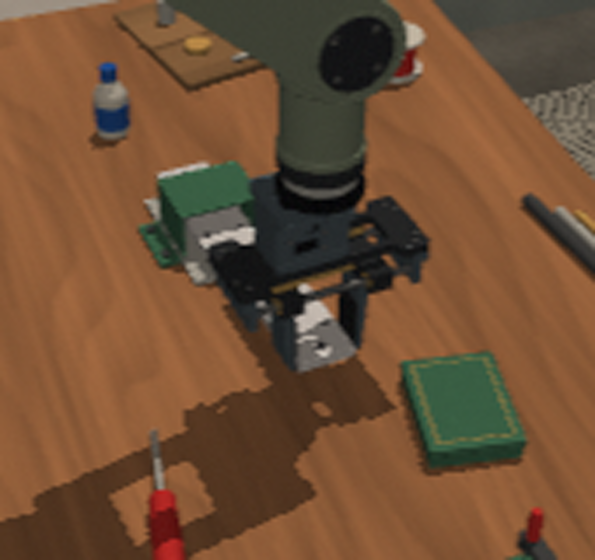

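The side crop shows the blank out level in the gripper, with the lower blanks still in the holder. Lowering it to the bench.

```bash
python3 -m jog '[{"dx":0,"dy":0,"dz":-0.012,"wx":0,"wy":0,"wz":0,"grip":1},{"dx":0,"dy":0,"dz":-0.01,"wx":0,"wy":0,"wz":0,"grip":1},{"dx":0,"dy":0,"dz":-0.006,"wx":0,"wy":0,"wz":0,"grip":1},{"dx":0,"dy":0,"dz":-0.003,"wx":0,"wy":0,"wz":0,"grip":1},{"dx":0,"dy":0,"dz":-0.001,"wx":0,"wy":0,"wz":0,"grip":1},{"dx":0,"dy":0,"dz":0,"wx":0,"wy":0,"wz":0,"grip":1}]' 45
python3 -m jog '[{"dx":0,"dy":0,"dz":-0.001,"wx":0,"wy":0,"wz":0,"grip":1},{"dx":0,"dy":0,"dz":0,"wx":0,"wy":0,"wz":0,"grip":1}]' 45
python3 -m jog '[{"dx":0,"dy":0,"dz":-0.001,"wx":0,"wy":0,"wz":0,"grip":1},{"dx":0,"dy":0,"dz":0,"wx":0,"wy":0,"wz":0,"grip":1}]' 45
```

```text
time_s: 9.8
ee_pos: [576.1, 47.3, 3.9]
ee_rot: [180.0, -0.0, 94.8]
force: [0.1, -0.1, -2.2]
gripper_width: 55.9
time_s: 10.0
ee_pos: [576.2, 47.1, 3.2]
ee_rot: [180.0, 0.0, 94.8]
force: [0.0, 0.0, -2.9]
gripper_width: 55.6
time_s: 10.2
ee_pos: [576.3, 47.1, 2.3]
ee_rot: [180.0, -0.0, 94.7]
force: [0.2, -0.3, -1.2]
gripper_width: 55.6
```

```bash
python3 -m jog '[{"dx":0,"dy":0,"dz":0,"wx":0,"wy":0,"wz":0,"grip":-0.8},{"dx":0,"dy":0,"dz":0,"wx":0,"wy":0,"wz":0,"grip":-0.8},{"dx":0,"dy":0,"dz":0,"wx":0,"wy":0,"wz":0,"grip":-0.8},{"dx":0,"dy":0,"dz":0,"wx":0,"wy":0,"wz":0,"grip":-0.8},{"dx":0,"dy":0,"dz":0.002,"wx":0,"wy":0,"wz":0,"grip":-0.8},{"dx":-0.0014,"dy":0.015,"dz":0,"wx":0,"wy":0,"wz":0,"grip":-0.8},{"dx":-0.0014,"dy":0.015,"dz":0,"wx":0,"wy":0,"wz":0,"grip":-0.8},{"dx":-0.0014,"dy":0.015,"dz":0,"wx":0,"wy":0,"wz":0,"grip":-0.8},{"dx":-0.0014,"dy":0.016,"dz":0,"wx":0,"wy":0,"wz":0,"grip":-0.8},{"dx":0,"dy":0,"dz":-0.001,"wx":0,"wy":0,"wz":0,"grip":-0.8}]'
python3 -m jog '[{"dx":0,"dy":0,"dz":0,"wx":0,"wy":0,"wz":0,"grip":1},{"dx":0,"dy":0,"dz":0,"wx":0,"wy":0,"wz":0,"grip":1},{"dx":0,"dy":0,"dz":0,"wx":0,"wy":0,"wz":0,"grip":1},{"dx":0,"dy":0,"dz":0,"wx":0,"wy":0,"wz":0,"grip":1},{"dx":0,"dy":0,"dz":0,"wx":0,"wy":0,"wz":0,"grip":1},{"dx":0,"dy":0,"dz":0,"wx":0,"wy":0,"wz":0,"grip":1},{"dx":0,"dy":0,"dz":0,"wx":0,"wy":0,"wz":0,"grip":1},{"dx":0,"dy":0,"dz":0,"wx":0,"wy":0,"wz":0,"grip":1},{"dx":0,"dy":0,"dz":0.01,"wx":0,"wy":0,"wz":0,"grip":1},{"dx":0,"dy":0,"dz":0,"wx":0,"wy":0,"wz":0,"grip":1}]' 45
```

```text
time_s: 11.2
ee_pos: [570.3, 110.7, 3.0]
ee_rot: [180.0, -0.0, 94.9]
force: [0.6, -0.4, 0.9]
gripper_width: 81.7
time_s: 12.2
ee_pos: [570.9, 108.4, 14.0]
ee_rot: [179.9, -0.0, 94.7]
force: [1.1, 0.1, -2.7]
gripper_width: 55.8
```

```bash
python3 -m jog '[{"dx":0,"dy":0,"dz":0.035,"wx":0,"wy":0,"wz":0,"grip":1},{"dx":0,"dy":0,"dz":0.035,"wx":0,"wy":0,"wz":0,"grip":1},{"dx":0,"dy":0,"dz":0.035,"wx":0,"wy":0,"wz":0,"grip":1}]' 45
python3 -m jog '[{"dx":-0.003,"dy":-0.038,"dz":0,"wx":0,"wy":0,"wz":-0.135,"grip":1},{"dx":-0.003,"dy":-0.038,"dz":0,"wx":0,"wy":0,"wz":-0.135,"grip":1},{"dx":-0.003,"dy":-0.038,"dz":0,"wx":0,"wy":0,"wz":-0.135,"grip":1},{"dx":-0.003,"dy":-0.039,"dz":0,"wx":0,"wy":0,"wz":-0.135,"grip":1},{"dx":-0.003,"dy":-0.039,"dz":0,"wx":0,"wy":0,"wz":-0.135,"grip":1},{"dx":-0.003,"dy":-0.039,"dz":0,"wx":0,"wy":0,"wz":-0.135,"grip":1},{"dx":-0.003,"dy":-0.039,"dz":0,"wx":0,"wy":0,"wz":-0.135,"grip":1},{"dx":-0.003,"dy":-0.039,"dz":0,"wx":0,"wy":0,"wz":-0.135,"grip":1},{"dx":-0.003,"dy":-0.039,"dz":0,"wx":0,"wy":0,"wz":-0.135,"grip":1},{"dx":-0.003,"dy":-0.039,"dz":0,"wx":0,"wy":0,"wz":-0.135,"grip":1}]' 45
python3 -m jog '[{"dx":0,"dy":0,"dz":0,"wx":0,"wy":0,"wz":-0.135,"grip":1},{"dx":0,"dy":0,"dz":0,"wx":0,"wy":0,"wz":-0.133,"grip":1},{"dx":0,"dy":0,"dz":-0.03,"wx":0,"wy":0,"wz":0,"grip":1},{"dx":0,"dy":0,"dz":-0.02,"wx":0,"wy":0,"wz":0,"grip":1},{"dx":0,"dy":0,"dz":0,"wx":0,"wy":0,"wz":0,"grip":1},{"dx":0,"dy":0,"dz":0,"wx":0,"wy":0,"wz":0,"grip":1}]' 45
python3 - <<'E'
from h import *
import cv2,pickle
s=env.state();print(s['torque'],s['ee_pos'],s['ee_rot'])
c=env.get_calibration("wrist"); im=env.grab_frame("wrist"); pickle.dump(c,open("w3.pkl","wb"))
cv2.imwrite("pics/w3.png",cv2.resize(im[:,:,::-1],(800,600),interpolation=cv2.INTER_CUBIC))
E
```

```text
time_s: 12.5
ee_pos: [569.8, 108.3, 118.9]
ee_rot: [-179.9, -0.0, 94.8]
force: [1.4, 0.6, -3.7]
gripper_width: 55.5
time_s: 13.5
ee_pos: [539.8, -280.0, 117.8]
ee_rot: [-180.0, 0.0, 17.1]
force: [2.0, -0.1, -3.4]
gripper_width: 55.6
time_s: 14.1
ee_pos: [540.5, -278.7, 68.1]
ee_rot: [-180.0, 0.0, 2.1]
force: [-0.8, 0.3, -3.9]
gripper_width: 55.6
[ 0.00103728  0.07314139 -0.01081427] [ 540.45159844 -278.710121     68.05415804] [-1.79981136e+02  2.12815377e-02  2.05545133e+00]
```

View pics/w3.png

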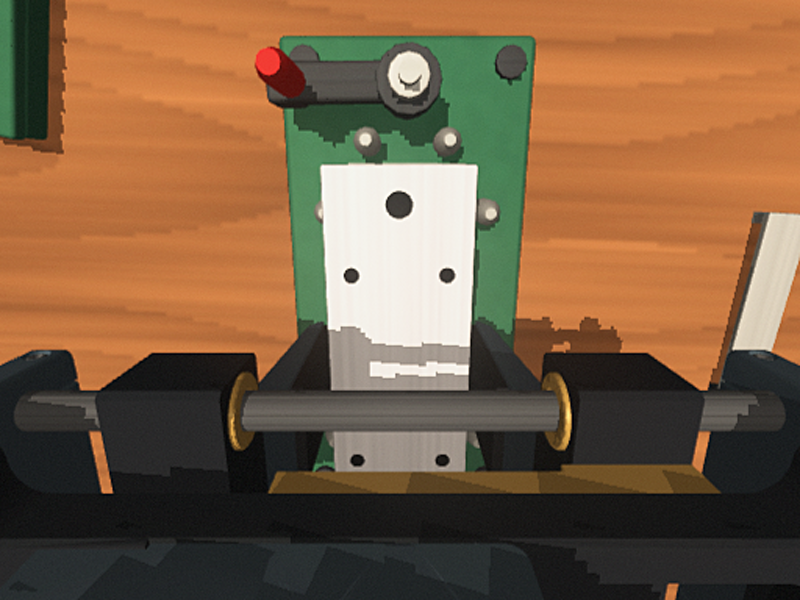

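Wrist view: the blank is held square over the seat, with end corners at (320,165) and (477,165) and the end hole at (399,205). Pin tips show at (366,140), (450,140) and (490,214), the stud is at (409,72), and the hook is swung out to the left.

Run:
```python
from h import *
import pickle
c=pickle.load(open("w3.pkl","rb"));k=.64
r=lambda u,v,z:ray(c,u*k,v*k,z)
for n,u,v,z in[("bl",320.5,165,78),("br",476.5,165,78),("h",399,205,78),("h1",351,275,78),("h2",447,275,78),("p1",366,140,41),("p2",450,140,41),("p3",490,213,41),("nut",409,72,67),("f1",282,38,20),("f2",534,38,20)]:print(n,np.round(r(u,v,z),1))
# edges of blank at two rows
for v in(180,260,320):
  pass
p1,p2,p3=r(366,140,41),r(450,140,41),r(490,213,41)
a=np.arctan2(*(p1-p2)[:2][::-1])-np.pi/2;print("yaw pins",np.degrees(a))
ex=np.array([np.cos(a),np.sin(a)]);ey=np.array([-ex[1],ex[0]])
n1=(p1+p2)[:2]/2-89*ex;n3=p3[:2]-58*ex+37*ey;nut=r(409,72,67)[:2]-110*ex
fm=(r(282,38,20)+r(534,38,20))[:2]/2-135*ex
print("nest",n1,n3,nut,fm)
print("blank end",(r(320.5,165,78)+r(476.5,165,78))[:2]/2, "cam",-np.array(c['R']).T@c['t'])
```

```text
bl [ 617.1 -246.8   78. ]
br [ 619.1 -301.4   78. ]
h [ 604.4 -274.7   78. ]
h1 [ 578.1 -257.8   78. ]
h2 [ 579.4 -293.6   78. ]
p1 [ 628.7 -259.8   41. ]
p2 [ 630.  -295.5   41. ]
p3 [ 600.2 -315.2   41. ]
nut [ 650.1 -276.6   67. ]
f1 [ 671.7 -220.3   20. ]
f2 [ 675.8 -332.1   20. ]
yaw pins 2.0708730282163317
nest [ 540.41704843 -280.87756263] [ 540.87530261 -280.32506192] [ 540.18374092 -280.61704138] [ 538.84490393 -281.10035377]
blank end [ 618.07466198 -274.07540462] cam [ 613.82849671 -274.4222353   238.59757511]
```

Relative to the nest the blank is 2.2 mm short in x and 3.7 mm too far in +y, and its yaw agrees. I'll correct this, go down to just above the pins, and look again.

```bash
python3 -m jog '[{"dx":0.0022,"dy":-0.0037,"dz":0,"wx":0,"wy":0,"wz":0,"grip":1},{"dx":0,"dy":0,"dz":-0.012,"wx":0,"wy":0,"wz":0,"grip":1},{"dx":0,"dy":0,"dz":-0.01,"wx":0,"wy":0,"wz":0,"grip":1},{"dx":0,"dy":0,"dz":0,"wx":0,"wy":0,"wz":0,"grip":1},{"dx":0,"dy":0,"dz":0,"wx":0,"wy":0,"wz":0,"grip":1}]' 45
python3 - <<'E'
from h import *
import cv2,pickle
s=env.state();print(s['torque'],s['ee_pos'],s['ee_rot'])
c=env.get_calibration("wrist"); im=env.grab_frame("wrist"); pickle.dump(c,open("w4.pkl","wb"))
cv2.imwrite("pics/w4.png",cv2.resize(im[0:200,140:380,::-1],(720,600),interpolation=cv2.INTER_CUBIC))
E
```

```text
time_s: 14.65
ee_pos: [542.2, -282.4, 45.3]
ee_rot: [-180.0, 0.1, 2.0]
force: [0.1, -0.2, -3.1]
gripper_width: 55.6
[0.00395036 0.10168069 0.01972427] [ 542.20989429 -282.38228105   45.3033877 ] [-1.79963323e+02  6.89598470e-02  2.04840960e+00]
```

View pics/w4.png

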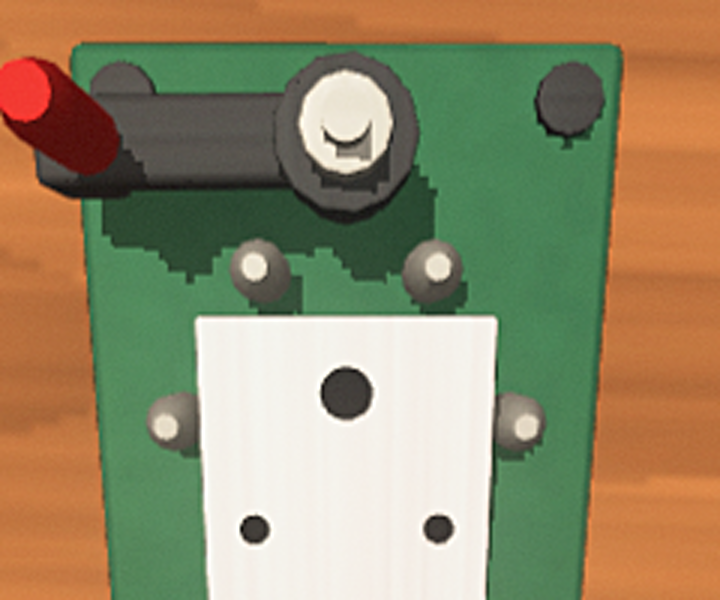

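Close view: the pin tips at (167,427) and (527,427) and at (255,267) and (437,267) are symmetric about the blank, whose edges are at x = 196 and 498 and whose end is at y = 316. Lateral alignment is good. Next is a length check.

Run:
```python
from h import *
import pickle
c=pickle.load(open("w4.pkl","rb"))
r=lambda x,y,z:ray(c,140+x/3,y/3,z)[:2]
for zt in(54,56):
  e=(r(196,316.5,zt)+r(498,317,zt))/2;w=np.hypot(*(r(196,316.5,zt)-r(498,317,zt)))
  print("end",e,"w",w)
p=(r(255,267,41)+r(437,267,41))/2;q=(r(167,427,41)+r(527,427,41))/2
print(p,q,p-q, "expected end at p-9:",p-[9,.3],q+[22,.8], "hook",(r(345,120,67)-r(24,92,82)))
```

```text
end [ 619.88386182 -278.07960339] w 55.436578058508445
end [ 619.83255561 -278.0803054 ] w 54.75116492620381
[ 629.51780933 -277.54067583] [ 598.57211862 -278.85969066] [30.94569071  1.31901483] expected end at p-9: [ 620.51780933 -277.84067583] [ 620.57211862 -278.05969066] hook [  1.4494093  -45.62355698]
```

```bash
python3 -m jog '[{"dx":0.0006,"dy":0,"dz":-0.004,"wx":0,"wy":0,"wz":0,"grip":1},{"dx":0,"dy":0,"dz":-0.004,"wx":0,"wy":0,"wz":0,"grip":1},{"dx":0,"dy":0,"dz":-0.004,"wx":0,"wy":0,"wz":0,"grip":1},{"dx":0,"dy":0,"dz":0,"wx":0,"wy":0,"wz":0,"grip":1}]' 45
python3 -m jog '[{"dx":0,"dy":0,"dz":-0.005,"wx":0,"wy":0,"wz":0,"grip":1},{"dx":0,"dy":0,"dz":-0.004,"wx":0,"wy":0,"wz":0,"grip":1},{"dx":0,"dy":0,"dz":-0.001,"wx":0,"wy":0,"wz":0,"grip":1},{"dx":0,"dy":0,"dz":0,"wx":0,"wy":0,"wz":0,"grip":1}]' 45
```

```text
time_s: 15.1
ee_pos: [542.7, -282.3, 33.2]
ee_rot: [-180.0, 0.1, 2.1]
force: [-0.5, -0.1, -2.7]
gripper_width: 55.5
time_s: 15.5
ee_pos: [543.1, -282.5, 23.7]
ee_rot: [-180.0, 0.0, 2.1]
force: [-0.6, 0.8, -3.9]
gripper_width: 55.1
```

```bash
python3 -m jog '[{"dx":0,"dy":0,"dz":-0.001,"wx":0,"wy":0,"wz":0,"grip":1},{"dx":0,"dy":0,"dz":0,"wx":0,"wy":0,"wz":0,"grip":1}]' 45
python3 -m jog '[{"dx":0,"dy":0,"dz":-0.0007,"wx":0,"wy":0,"wz":0,"grip":1},{"dx":0,"dy":0,"dz":0,"wx":0,"wy":0,"wz":0,"grip":1},{"dx":0,"dy":0,"dz":0,"wx":0,"wy":0,"wz":0,"grip":1}]' 45
```

```text
time_s: 15.7
ee_pos: [543.3, -282.7, 23.1]
ee_rot: [180.0, -0.0, 2.0]
force: [-0.9, 0.5, -4.1]
gripper_width: 55.3
time_s: 16.0
ee_pos: [543.4, -282.7, 23.0]
ee_rot: [180.0, -0.0, 2.0]
force: [-1.6, 0.4, 2.9]
gripper_width: 55.4
```

The seat took the load at z = 23. Now I'll release, rise, and go to the handle.

```bash
python3 -m jog '[{"dx":0,"dy":0,"dz":0,"wx":0,"wy":0,"wz":0,"grip":-0.7},{"dx":0,"dy":0,"dz":0,"wx":0,"wy":0,"wz":0,"grip":-0.7},{"dx":0,"dy":0,"dz":0,"wx":0,"wy":0,"wz":0,"grip":-0.7},{"dx":0,"dy":0,"dz":0,"wx":0,"wy":0,"wz":0,"grip":-0.7},{"dx":0,"dy":0,"dz":0.02,"wx":0,"wy":0,"wz":0,"grip":-0.4},{"dx":0,"dy":0,"dz":0.04,"wx":0,"wy":0,"wz":0,"grip":-0.4},{"dx":0,"dy":0,"dz":0.04,"wx":0,"wy":0,"wz":0,"grip":-0.4},{"dx":0,"dy":0,"dz":0.03,"wx":0,"wy":0,"wz":0,"grip":-0.4}]' 10
python3 -m jog '[{"dx":0.0105,"dy":0.005,"dz":0,"wx":0,"wy":0,"wz":0.131,"grip":-0.4},{"dx":0.0105,"dy":0.005,"dz":0,"wx":0,"wy":0,"wz":0.131,"grip":-0.4},{"dx":0.0105,"dy":0.005,"dz":0,"wx":0,"wy":0,"wz":0.131,"grip":-0.4},{"dx":0.0105,"dy":0.005,"dz":0,"wx":0,"wy":0,"wz":0.131,"grip":-0.4},{"dx":0.0105,"dy":0.005,"dz":0,"wx":0,"wy":0,"wz":0.131,"grip":-0.4},{"dx":0.0105,"dy":0.005,"dz":0,"wx":0,"wy":0,"wz":0.131,"grip":-0.4},{"dx":0.0105,"dy":0.005,"dz":0,"wx":0,"wy":0,"wz":0.131,"grip":-0.4},{"dx":0.0105,"dy":0.005,"dz":0,"wx":0,"wy":0,"wz":0.131,"grip":-0.4},{"dx":0.0105,"dy":0.005,"dz":0,"wx":0,"wy":0,"wz":0.131,"grip":-0.4},{"dx":0.0105,"dy":0.005,"dz":0,"wx":0,"wy":0,"wz":0.131,"grip":-0.4}]'
python3 -m jog '[{"dx":0,"dy":0,"dz":0,"wx":0,"wy":0,"wz":0.131,"grip":-0.4},{"dx":0,"dy":0,"dz":0,"wx":0,"wy":0,"wz":0.131,"grip":-0.4},{"dx":0,"dy":0,"dz":0,"wx":0,"wy":0,"wz":0,"grip":-0.4},{"dx":0,"dy":0,"dz":0,"wx":0,"wy":0,"wz":0,"grip":-0.4}]'
python3 - <<'E'
import numpy as np
from workcell import env
print(env.state()['ee_pos'],env.state()['ee_rot'])
a=np.radians(np.linspace(91.8,182,13));p=.046*np.c_[np.cos(a),np.sin(a)];print(np.round(np.diff(p,axis=0),4).tolist(),np.diff(a)[0])
E
```

```text
time_s: 16.8
ee_pos: [543.9, -282.9, 154.8]
ee_rot: [179.9, -0.1, 2.1]
force: [0.7, -1.1, -1.0]
gripper_width: 63.8
time_s: 17.8
ee_pos: [648.6, -232.3, 152.0]
ee_rot: [-180.0, -0.0, 77.4]
force: [-0.3, 0.2, 0.6]
gripper_width: 63.9
time_s: 18.2
ee_pos: [648.2, -232.6, 152.1]
ee_rot: [-180.0, -0.0, 92.0]
force: [0.0, -0.5, -0.3]
gripper_width: 63.8
[ 648.17217376 -232.60054517  152.1389156 ] [-1.79997506e+02 -4.20621293e-03  9.19598433e+01]
[[-0.006, -0.0006], [-0.0059, -0.0014], [-0.0056, -0.0021], [-0.0053, -0.0028], [-0.0049, -0.0035], [-0.0044, -0.0041], [-0.0038, -0.0047], [-0.0032, -0.0051], [-0.0025, -0.0055], [-0.0017, -0.0058], [-0.001, -0.006], [-0.0002, -0.006]] 0.13119058210824042
```

```bash
python3 -m jog '[{"dx":0,"dy":0,"dz":-0.04,"wx":0,"wy":0,"wz":0,"grip":-0.4},{"dx":0,"dy":0,"dz":-0.04,"wx":0,"wy":0,"wz":0,"grip":-0.4},{"dx":0,"dy":0,"dz":-0.01,"wx":0,"wy":0,"wz":0,"grip":-0.4},{"dx":0,"dy":0,"dz":0,"wx":0,"wy":0,"wz":0,"grip":1},{"dx":0,"dy":0,"dz":0,"wx":0,"wy":0,"wz":0,"grip":1},{"dx":0,"dy":0,"dz":0,"wx":0,"wy":0,"wz":0,"grip":1},{"dx":0,"dy":0,"dz":0,"wx":0,"wy":0,"wz":0,"grip":1},{"dx":0,"dy":0,"dz":0,"wx":0,"wy":0,"wz":0,"grip":1},{"dx":0,"dy":0,"dz":0,"wx":0,"wy":0,"wz":0,"grip":1},{"dx":0,"dy":0,"dz":0,"wx":0,"wy":0,"wz":0,"grip":1}]' 10
python3 -m jog '[{"dx":0,"dy":0,"dz":0,"wx":0,"wy":0,"wz":0,"grip":1},{"dx":0,"dy":0,"dz":0,"wx":0,"wy":0,"wz":0,"grip":1}]'
python3 -m jog '[{"dx":-0.006,"dy":-0.0006,"dz":0,"wx":0,"wy":0,"wz":0.131,"grip":1},{"dx":-0.0059,"dy":-0.0014,"dz":0,"wx":0,"wy":0,"wz":0.131,"grip":1},{"dx":-0.0056,"dy":-0.0021,"dz":0,"wx":0,"wy":0,"wz":0.131,"grip":1},{"dx":-0.0053,"dy":-0.0028,"dz":0,"wx":0,"wy":0,"wz":0.131,"grip":1},{"dx":-0.0049,"dy":-0.0035,"dz":0,"wx":0,"wy":0,"wz":0.131,"grip":1},{"dx":-0.0044,"dy":-0.0041,"dz":0,"wx":0,"wy":0,"wz":0.131,"grip":1}]'
python3 -m jog '[{"dx":-0.0038,"dy":-0.0047,"dz":0,"wx":0,"wy":0,"wz":0.131,"grip":1},{"dx":-0.0032,"dy":-0.0051,"dz":0,"wx":0,"wy":0,"wz":0.131,"grip":1},{"dx":-0.0025,"dy":-0.0055,"dz":0,"wx":0,"wy":0,"wz":0.131,"grip":1},{"dx":-0.0017,"dy":-0.0058,"dz":0,"wx":0,"wy":0,"wz":0.131,"grip":1},{"dx":-0.001,"dy":-0.006,"dz":0,"wx":0,"wy":0,"wz":0.131,"grip":1},{"dx":-0.0002,"dy":-0.006,"dz":0,"wx":0,"wy":0,"wz":0.131,"grip":1},{"dx":0,"dy":0,"dz":0,"wx":0,"wy":0,"wz":0,"grip":1},{"dx":0,"dy":0,"dz":0,"wx":0,"wy":0,"wz":0,"grip":1}]'
```

```text
time_s: 19.2
ee_pos: [648.5, -232.6, 62.6]
ee_rot: [179.9, 0.0, 92.1]
force: [-0.2, -0.4, 0.4]
gripper_width: 11.1
time_s: 19.4
ee_pos: [648.5, -232.6, 62.6]
ee_rot: [180.0, 0.0, 92.1]
force: [0.0, 0.2, 1.7]
gripper_width: 11.6
time_s: 20.0
ee_pos: [617.2, -247.7, 62.6]
ee_rot: [179.9, 0.2, 137.5]
force: [2.0, -0.7, -0.2]
gripper_width: 11.5
time_s: 20.8
ee_pos: [605.7, -280.7, 62.7]
ee_rot: [-179.9, 0.2, -178.0]
force: [5.7, -1.2, -0.6]
gripper_width: 11.2
```

Open, rise, and step back for a final look.

```bash
python3 -m jog '[{"dx":0,"dy":0,"dz":0,"wx":0,"wy":0,"wz":0,"grip":-0.4},{"dx":0,"dy":0,"dz":0,"wx":0,"wy":0,"wz":0,"grip":-0.4},{"dx":0,"dy":0,"dz":0,"wx":0,"wy":0,"wz":0,"grip":-0.4},{"dx":0,"dy":0,"dz":0,"wx":0,"wy":0,"wz":0,"grip":-0.4},{"dx":0,"dy":0,"dz":0.03,"wx":0,"wy":0,"wz":0,"grip":-0.4},{"dx":0,"dy":0,"dz":0.04,"wx":0,"wy":0,"wz":0,"grip":-1},{"dx":0.02,"dy":0,"dz":0.04,"wx":0,"wy":0,"wz":0,"grip":-1},{"dx":0.02,"dy":0,"dz":0.03,"wx":0,"wy":0,"wz":0,"grip":-1},{"dx":0.01,"dy":0,"dz":0,"wx":0,"wy":0,"wz":0,"grip":-1},{"dx":0,"dy":0,"dz":0,"wx":0,"wy":0,"wz":0,"grip":-1}]'
python3 - <<'E'
from h import *
import cv2,pickle
c=env.get_calibration("wrist"); im=env.grab_frame("wrist"); pickle.dump(c,open("w5.pkl","wb"))
a=cv2.resize(im[10:250,130:390,::-1],(520,480),interpolation=cv2.INTER_CUBIC)
b=env.grab_frame("side")[120:180,205:260,::-1];b=cv2.resize(b,(270,295),interpolation=cv2.INTER_CUBIC)
o=np.zeros((480,790,3),np.uint8);o[:,:520]=a;o[:295,520:]=b;cv2.imwrite("pics/w5.png",o)
print(env.state()['ee_pos'])
E
```

```text
time_s: 21.8
ee_pos: [654.5, -280.0, 202.1]
ee_rot: [-180.0, 0.0, -177.8]
force: [-0.1, 0.3, -0.1]
gripper_width: 88.6
[ 652.33360183 -279.73282808  200.12259836]
```

View pics/w5.png

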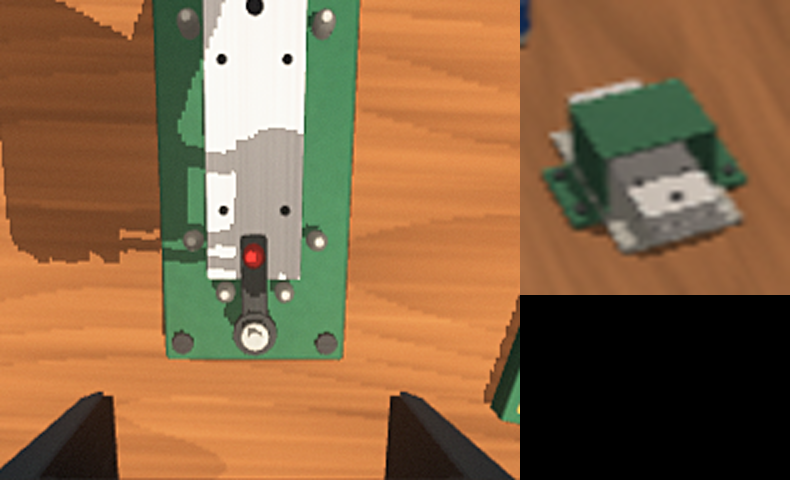

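The blank lies centred between the pins. The hook is square over its end, with the handle at (254,259) and the stud at (256,337). The two lower blanks are in the holder. One numeric check of the angle and flatness, then I'll hand in.

Run:
```python
from h import *
import pickle
c=pickle.load(open("w5.pkl","rb"))
r=lambda x,y,z:ray(c,130+x/2,10+y/2,z)
n=r(256,337,67);h=r(254,259,82);d=n-h
print("hook deg",np.degrees(np.arctan2(d[1],d[0]))-2.05,np.hypot(*d[:2]))
a,b,e,f=[r(x,y,32) for x,y in((221,59),(287,59),(224,210),(285,210))]
print("hole spacing near/far",np.hypot(*(a-b)[:2]),np.hypot(*(e-f)[:2]),"blank yaw",np.degrees(np.arctan2(*((e+f-a-b)[1::-1]))),"ctr",(a+b+e+f)/4)
print("blank end/pins",(r(208,279,32)+r(300,279,32))/2,(r(225,296,41)+r(287,295,41))/2)
env.job_done()
```

```text
hook deg 1.8239315846728728 44.27223343872684
hole spacing near/far 36.123382227064276 35.67241920588595 blank yaw 2.5308902072893096 ctr [ 541.89961345 -280.56414885   32.        ]
blank end/pins [ 622.00934818 -277.46355068   32.        ] [ 630.58541481 -275.98631384   41.        ]
the job is handed in; nothing more can be done
```

The job is done and handed in at about 22 s of the 72 s allowed. The hook covered the seat, so I swung it aside first. I then lifted the top blank about 4 mm clear of the stack, drew it out endways and laid it on the bench. I took it again by its middle, loaded it between the pins, and swung the hook back over its end.

Last checks:
- **Blank:** It lies between the pins at yaw 2.5°, against about 2.0° for the fixture. Hole spacing at its two ends agrees (36.1 and 35.7 mm), so it is seated flat. Its end measures about 8.6 mm short of the end-pin axes, against 9 mm expected.
- **Hook:** It measures about 2° from square, which is within my measuring error.
- **Holder:** The two lower blanks are still in it. I judged that by eye from the last picture and did not measure how far they might have shifted.
- **Other items:** The bottle, tin, square and screwdriver were never approached. I did not measure them again at the end.
- **Robot:** It was touching nothing at hand-in, and the highest tool force I read was about 6 N.
- **Disagreements:** Camera and tool positions differed by 2–3 mm, so I aligned the blank to the pins within the same image. The first two jog commands were refused because their rows lacked some keys, and nothing moved.

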